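Slide a painting panel under the spring clip of a painting board

ROBOT

A 7-joint arm with a two-finger parallel gripper is mounted at the origin on the work surface. World frame = base frame: x ahead of the robot, y to its left, z up, the work surface at z = 0. Lengths are in m, angles in rad, forces in N, time in s.
With the tool pointing down it reaches from about 0.425 to 0.925 m from the base axis. Payload 6.8 kg.
Tool frame: the origin (TCP) lies between the finger pads; the fingertips stand 11 mm ahead of it and the grasp point (between the pads) lies 8 mm behind it; z points along the fingers, y is the line along which they close (so a half turn about z gives the same grasp; the last joint's range is limited). The gripper opens to 85 mm and grips with 20 to 120 N. Pads are 22 mm wide; open, the fingers measure 114 mm over their backs; the gripper's body (76 mm by 85 mm) begins 54 mm behind the grasp point. The pads swing forward as they close: fully open they stand 13 mm farther back than shut.
Start: joints at [-0.108, 0.477, 0.022, 1.555, -0.011, 1.109, -0.083], TCP at [0.675, 0, 0.242] pointing down, gripper open.
Joint ranges: [-2.96, 2.96], [-0.34, 2.1], [-1.41, 1.46], [0.24, 2.44], [-1.37, 4.51], [0.17, 1.92], [-2.96, 2.96]. Speed limits (rad/s): [2.39, 2.39, 3.14, 3.14, 3.14, 3.14, 3.14].

INTERFACE

Orientations are given as a rotation vector (axis times angle).
In Python, from bench import r gives the robot as it stands.
- The arm moves only by the tool send_rows, never from a script. Its argument "deltas" is a list of rows, each an object of numbers: "dx", "dy", "dz": the shift along the world's x, y, z in mm; "rx", "ry", "rz": the turn, a rotation vector about the world's x, y, z in degrees. A call has 1 to 5 rows; each row is the pose to reach, as a shift and turn from the pose commanded when the call began; what a row does not reach only later rows make up. A row lasts 1/12 s, in which the tool goes at most 41.7 mm and 7.16 degrees, less where a joint would pass 70% of its speed; a pose out of reach is approached as far as the arm can. A call with a gripper value outside its range is refused whole. "jaw" is the finger opening in mm, from 0 to 85.4, set as the call begins (left out, the last holds). The fingers move at their own pace and stop on an object; "newtons" is the grip in N (left out, the last holds). Time passes only in rows, so rows that repeat a pose let the fingers close. It gives the time, the measured TCP pose, the force, the opening and the grip force at its end, in the units of the state.
- r.get_obs(): the state, without advancing time (a new reading comes with each control period).
- r.grab_frame(name): name is "scene" or "side" or "wrist"; returns a dict with "frame" (420x560x3 uint8, blue, green, red), "z_map" (420x560 float32, m along the optical axis (not along the pixel's ray), 0 where there is no reading), "vertical_fov" (degrees; the focal length in pixels is half the picture's height over the tangent of half this angle, whatever the lens; pixels are square), "cx", "cy" (the principal point, pixels), "xyz" and "orientation" of the camera in the world. Camera axes: x right, y down, z forward; pixel columns grow to the right and rows downward; lengths in m; the calibration is good to about 2 mm. A picture is of the moment at which its call begins.
- r.hand_in(): hands the job in; it is judged then, once.
The state is a dict: "clock": time; "joints": joint angles; "qvel": joint speeds; "tau": joint torques, N m; "tcp_pos": TCP position; "orientation": TCP orientation; "contact_force": force on the tool from outside, world axes, zero at the start; "moment": the same for the moment, N m; "grip_width": finger opening in m; "gripper_force": force on a finger pad.
Only numpy, scipy, OpenCV 4.12 (cv2) and the standard library are available. Lean on these libraries where they do the work, as an engineer would, in place of code of your own. Each camera call takes 0.05 s, during which the arm holds its last target. There are 200 camera calls.

TASK

Press the long tail of the board's spring clip down with one fingertip and, keeping it held down, push the small white panel along its channel with the other fingertip, in under the clip's raised jaw until it is fully home against the end stop. Then let the clip close on the panel and move clear. Only press and push: do not lift the panel, and leave the tub, the jar and the brush where they are.

Things in the scene. Friction and masses are not known exactly. Their poses are not given: they have to be found in the camera images.
- board: Plywood painting board, 205 x 90 x 18 mm, fixed. Origin on the table; x = push direction, y = clip's side, z up. It covers x -155..+50, y -40..+50 mm; its upper face (bed) is at z = 18 mm. The panel's channel runs along x on the bed between wooden strips 8 mm high, x -147..+43 mm, inner faces at y = -31.5 and +31.5 mm; open at the -x end. The panel is home when its centre is at x = 0.
- stop (a point): Middle of the face of the wooden end stop that closes the channel at +x: on the bed, at board x = +35, y = 0 mm. The stop is 10 mm high and spans the channel.
- panel: White deep-edged painting panel, loose, 70 mm long (x) x 60 mm wide (y) x 12 mm thick, about 50 g. Origin at the centre of its underside; axes parallel to the board's. It lies flat in the board's channel, short of the clip's jaw, 45 to 70 mm away from home.
- clip (a joint): Angle of the steel spring clip about its pivot, rad: 0 = shut, jaw near the bed and blocking the channel; 0.9 = tail down at its hard stop. About 0.40 when the jaw rests on the panel; above 0.45 the panel passes under the jaw. The tail needs about 1 N down to start, 4 to 6 N at 0.75, and springs back when let go. Pivot rod along board x at y = 38, z = 34 mm, between posts at x = -136 and +30 mm.
- clip_tail (a point): Middle of the top of the clip's tail, a smooth steel strip 140 mm long (board x -130..+10 mm), 22 mm wide; a pressing fingertip can slide along it. Shut: at board y = 64, z = 44 mm, rising outwards at 43 degrees (outer edge z = 52 mm). At joint 0.75: level, y = 64, z = 24 mm (6 mm above the bed), so a fingertip level with it meets the panel's rear edge at half height; at 0.9: z = 20 mm.
- clip_jaw (a point): Middle of the lower edge of the clip's jaw, a 30 mm long lip (board x = -5 to +25 mm) at board y = 12 mm; it reaches over the panel's clip-side edge, 1 mm above the bed when shut, and rises as the tail is pressed.
- tub: Bystander: open white plastic paint tub, 84 mm across, 85 mm high, origin at the centre of its underside. Leave alone.
- paint_jar: Bystander: closed jar, 52 mm across, 65 mm high, origin at the centre of its underside. Leave alone.
- brush: Bystander: paint brush, 170 mm long, 42 mm wide, 20 mm high, lying on the table beyond the end stop; origin at mid-length, x along the brush. Leave alone.
Not all that is in view belongs to the job. Of the things like the panel, leave any that is green or yellow; of the rest the smaller one is meant.

How it is judged:
On the way, in this order (a step that is already met when the one before it is completed fails the run):
1. the clip's tail is held down (joint above 0.45) while the panel is still short of the jaw (value of joint clip above 0.45 rad and x of panel in the frame of board below -0.03 m), for 0.2 s.
2. the panel is home against the stop (within 4 mm) with the clip still held open (value of joint clip above 0.45 rad and x of panel in the frame of board above -0.004 m), for 0.1 s.
At the end, for the whole second after the job is handed in: The panel lies flat in the channel, against the end stop within 4 mm, at rest, with the clip let go and its jaw resting on the panel (joint 0.33 to 0.45) (x of panel in the frame of board between -0.004 and 0.003 m and y of panel in the frame of board between -0.005 and 0.005 m and z of panel in the frame of board below 0.021 m and angle between panel's own z axis and vertical below 0.05 rad and value of joint clip between 0.33 and 0.45 rad and linear speed of panel below 0.01 m/s); the robot touches nothing.
It fails at once if the panel is lifted more than 8 mm off the bed or tipped up (z of panel in the frame of board above 0.026 m or angle between panel's own z axis and vertical above 0.25 rad).
It fails at once if the tub, the jar or the brush is moved more than 20 mm (distance of any of tub, paint_jar, brush from where it was at the start of the episode above 0.02 m).
It also fails if it takes over 38 s, if anything falls off the work surface, if the arm or the gripper's body presses on something with over 40 N, if the wrist force passes 120 N, or if a joint passes its speed limit or range.

## Working session

There is one attempt and no reset: what is moved stays moved. The work goes in short steps, Python scripts to look and compute and a tool call to move; the robot and the scene stay as the last step left them, time stands still between calls to the robot, and variables do not carry over. Pictures are saved under pics/ and viewed, at most 10 in all, crops included, and the job is handed in when it is done.

Besides the shell and the picture viewer there is one more tool, called after "Emit:" by a JSON object that holds its "fn" and its "kwargs". send_rows: Moves the arm, as the interface text tells. Its arguments: {"type":"object","properties":{"deltas":{"type":"array","items":{"type":"object","properties":{"dx":{"type":"number"},"dy":{"type":"number"},"dz":{"type":"number"},"rx":{"type":"number"},"ry":{"type":"number"},"rz":{"type":"number"}}}},"jaw":{"type":"number"},"newtons":{"type":"number"}},"required":["deltas"]}

```bash
mkdir -p pics; ls; cat > h.py <<'E'
import numpy as np, cv2
from scipy.spatial.transform import Rotation as R
from bench import r
def grab(n):
    g=r.grab_frame(n); f=210/np.tan(np.radians(g["vertical_fov"])/2)
    return g,f
def cloud(g,f):
    z=g["z_map"]; v,u=np.mgrid[0:420,0:560]
    p=np.stack([(u-g["cx"])/f*z,(v-g["cy"])/f*z,z],-1)
    o=np.array(g["orientation"]); M=R.from_rotvec(o).as_matrix() if o.shape==(3,) else o
    return p@M.T+np.array(g["xyz"])
E
python3 - <<'E'
from h import *
for n in("scene","side"):
    g,f=grab(n); cv2.imwrite(f"pics/{n}0.png",g["frame"]); np.savez(f"{n}0.npz",P=cloud(g,f),I=g["frame"],z=g["z_map"]); print(n,g["xyz"],g["orientation"],f)
print(r.get_obs())
E
```

```text
pics
scene [1.22876439 0.01786126 0.58079709] [-1.7659836  -1.60852696  0.78176581] 400.34137244201355
side [ 0.33815568 -0.57960806  0.47454188] [-2.11505997  0.37775146 -0.19291273] 409.0949436733167
{'clock': 0.1, 'joints': array([-0.10807712,  0.47776662,  0.02237112,  1.55634984, -0.01149682,
        1.10928404, -0.08309452]), 'qvel': array([ 1.00394254e-03, -1.92093099e-03,  9.54843733e-04, -2.38335207e-03,
       -1.89206225e-04,  8.35913454e-04,  9.13654990e-05]), 'tau': array([ 5.69385389e-03, -5.97765398e+01,  1.61440808e+00, -2.81952703e+01,
        1.29656185e-02,  5.02699884e-03, -1.13572563e-05]), 'tcp_pos': array([ 6.74487992e-01, -4.34660815e-05,  2.41391644e-01]), 'orientation': array([-2.22069759e+00, -2.22065047e+00,  2.01297719e-03]), 'contact_force': array([ 0.79995738, -1.30214069, -0.46150389]), 'moment': array([-0.01750084,  0.01237497,  0.0151152 ]), 'gripper_force': 0.0, 'grip_width': 0.08502563893345783}
```

View pics/scene0.png

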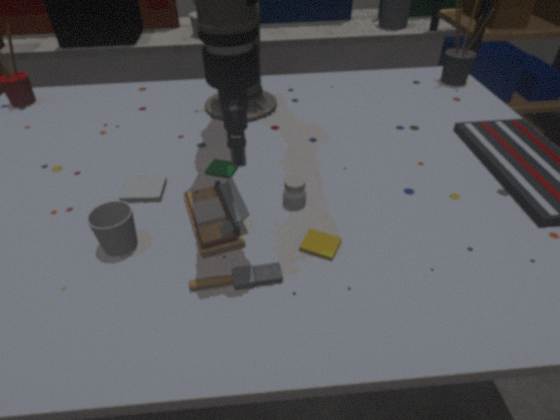

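View pics/side0.png

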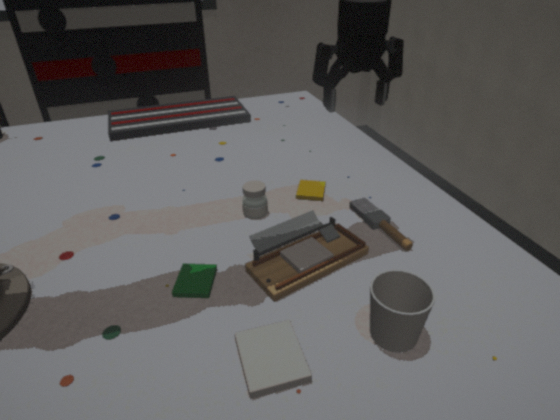

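The scene view shows the board around (213,215) with its stop end nearest the camera, the clip on its right side, the brush at (235,277), the tub at (113,228) and the jar at (294,192). In the side view the board is around (308,258), with the small grey-white panel in the channel at (305,252). The big white panel at (270,355), the green one and the yellow one are decoys.

```bash
python3 - <<'E'
from h import *
S=1500 # px/m ; ortho x up from .4-.. 
x0,x1,y0,y1=0.45,0.85,-0.2,0.2
outs=[]
for n in("scene","side"):
    d=np.load(f"{n}0.npz"); P,I,z=d["P"],d["I"],d["z"]
    m=(z>0)&(P[...,0]>x0)&(P[...,0]<x1)&(P[...,1]>y0)&(P[...,1]<y1)&(P[...,2]<.1)
    p=P[m];c=I[m]
    print(n,"table z",np.median(p[np.abs(p[:,2])<.006,2]))
    o=np.zeros((600,400+200,3),np.uint8)
    u=((y1-p[:,1])*S).astype(int);v=((x1-p[:,0])*S).astype(int)
    for a,b,cc,h in zip(u,v,c,p[:,2]):
        if h>.007: cv2.circle(o,(a,b),2,tuple(int(k) for k in np.clip(cc*1.6,0,255)),-1)
    outs.append(cv2.resize(o,(400,400)))
    # brown mask
    hsv=cv2.cvtColor(I,cv2.COLOR_BGR2HSV)
    b=m&(P[...,2]>.010)&(P[...,2]<.032)&(hsv[...,0]>5)&(hsv[...,0]<22)&(hsv[...,1]>70)
    k,l,st,ce=cv2.connectedComponentsWithStats(cv2.morphologyEx(b.astype(np.uint8),cv2.MORPH_CLOSE,np.ones((5,5))))
    i=1+np.argmax(st[1:,4]); q=P[b&(l==i)]
    print(len(q),np.percentile(q[:,2],[2,25,50,75,98]),cv2.minAreaRect((q[:,:2]*1000).astype(np.float32)))
cv2.imwrite("pics/ortho.png",np.hstack(outs))
E
```

```text
scene table z 0.0003309627246749769
724 [0.0156841  0.01771642 0.01858244 0.01996099 0.02865866] ((567.4989624023438, -74.251708984375), (204.22174072265625, 83.62554168701172), 15.341839790344238)
side table z 0.0007514844816151611
2897 [0.01141451 0.01806073 0.01901904 0.02199201 0.02843534] ((563.4114990234375, -76.38166046142578), (202.40155029296875, 90.2440185546875), 14.6957426071167)
```

View pics/ortho.png

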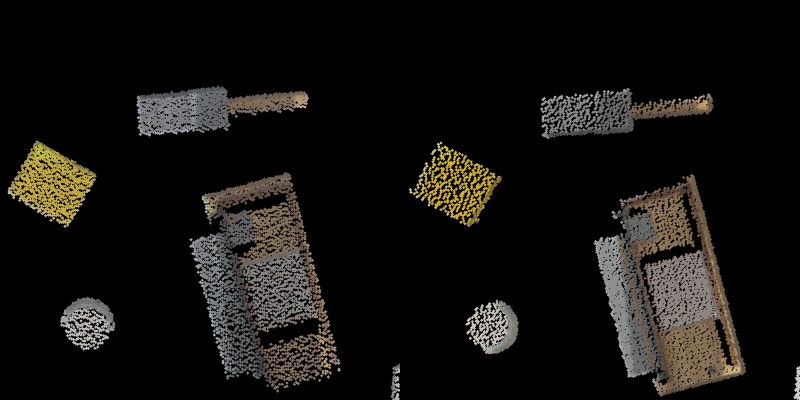

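Emit:
{"fn": "send_rows", "kwargs": {"deltas": [{"dx":-30,"dy":-10,"rz":-7},{"dx":-60,"dy":-20,"rz":-14},{"dx":-90,"dy":-30,"rz":-21},{"dx":-120,"dy":-40,"rz":-28},{"dx":-144,"dy":-50,"rz":-35}], "jaw": 55}}

```text
$.deltas[0]: bad value
```

Emit:
{"fn": "send_rows", "kwargs": {"deltas": [{"dx":-6,"dy":-3,"rz":-7},{"dx":-12,"dy":-6,"rz":-14},{"dx":-18,"dy":-9,"rz":-21},{"dx":-24,"dy":-12,"rz":-28},{"dx":-30,"dy":-15,"rz":-35}]}}

```text
$.deltas[0]: bad value
```

Emit:
{"fn": "send_rows", "kwargs": {"deltas": [{"rz":-5},{"rz":-5},{"rz":-5}]}}

```text
$.deltas[0]: bad value
```

```bash
python3 - <<'E'
from h import *
for n in("wrist","scene"):
    g,f=grab(n); cv2.imwrite(f"pics/{n}1.png",g["frame"]); np.savez(f"{n}1.npz",P=cloud(g,f),I=g["frame"],z=g["z_map"])
o=r.get_obs();print(g["xyz"],o["tcp_pos"],R.from_rotvec(o["orientation"]).as_matrix().round(3),o["grip_width"],o["contact_force"],o["joints"])
E
```

```text
[1.22876439 0.01786126 0.58079709] [ 6.74671832e-01 -2.23451097e-06  2.41729592e-01] [[ 0.     1.    -0.001]
 [ 1.    -0.    -0.   ]
 [-0.    -0.001 -1.   ]] 0.08599871500319742 [ 0.16634005 -0.85876584 -0.08842506] [-0.10808641  0.47748907  0.02233829  1.55598896 -0.01148432  1.10933919
 -0.0831224 ]
```

View pics/wrist1.png

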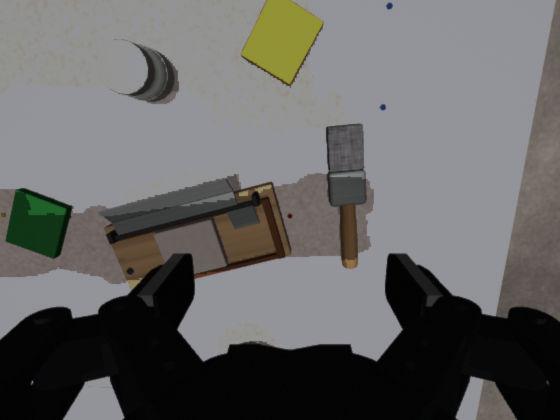

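The wrist view shows the whole board: stop at about (275,225), panel at about (190,250), clip tail at about (170,205). All six keys are evidently needed in each row. I'll measure the board from this view before moving.

```bash
python3 - <<'E'
from h import *
d=np.load("wrist1.npz");P,I,z=d["P"],d["I"],d["z"]
roi=np.zeros(z.shape,bool);roi[170:300,95:300]=1
roi&=z>0
t=roi&(np.abs(P[...,2])<.006);print("table",np.median(P[t][:,2]))
# all raised points in board, to trial frame
O=np.array([617,-66.7]);a=np.radians(15)
def loc(q): 
    v=q[:,:2]*1000-O; return np.c_[v@[np.cos(a),np.sin(a)],v@[-np.sin(a),np.cos(a)],q[:,2]*1000]
m=roi&(P[...,2]>.012)&(P[...,2]<.032)
L=loc(P[m])
print("board pct",np.percentile(L[:,0],[.5,1,50,99,99.5]),np.percentile(L[:,1],[.5,1,99,99.5]))
# stop end edge and low-y edge by line fit
for ax,nm in((0,"x=+50 edge"),(1,"y=-40 edge")):
    o=1-ax; e=[]
    rng=np.arange(-30,40,5) if ax==0 else np.arange(-100,40,8)
    for c in rng:
        s=L[np.abs(L[:,o]-c)<4]
        if len(s)>5: e.append((c,np.percentile(s[:,ax],98 if ax==0 else 2)))
    e=np.array(e);print(nm,np.polyfit(*e.T,1),np.median(e[:,1]))
# panel: greyish low saturation z 26..34
hsv=cv2.cvtColor(I,cv2.COLOR_BGR2HSV)
g=m&(hsv[...,1]<45)&(P[...,2]>.025)
k,l,st,ce=cv2.connectedComponentsWithStats(cv2.erode(g.astype(np.uint8),np.ones((2,2))))
for i in range(1,k):
    if st[i,4]>100:
        q=loc(P[l==i]); print(st[i],np.percentile(q,[1,50,99],axis=0).round(1).tolist(),cv2.minAreaRect(q[:,:2].astype(np.float32)))
# tail/ clip
q=loc(P[roi&(P[...,2]>.034)&(P[...,2]<.07)]);print("clip",np.percentile(q,[1,50,99],axis=0).round(1).tolist())
E
```

```text
table -0.0005817124758539516
board pct [-151.89312249 -150.75990235  -25.65659962   50.47437755   51.01387409] [-35.17175997 -34.54985223  49.72675275  50.66260817]
x=+50 edge [-4.39096093e-03  4.84966847e+01] 48.353443411959574
y=-40 edge [ -0.22278497 -33.90997689] -33.66691295075218
[229 209  28  14 194] [[-2.2, 19.7, 25.2], [12.0, 25.5, 28.2], [25.8, 31.8, 31.6]] ((11.937982559204102, 25.667808532714844), (12.277120590209961, 28.41708755493164), 88.30313110351562)
[ 155  220   72   54 2172] [[-90.8, -26.8, 27.6], [-49.9, 8.8, 29.4], [-24.2, 30.6, 31.0]] ((-57.896949768066406, 1.6159133911132812), (59.16610336303711, 68.82466888427734), 89.74813842773438)
clip [[-133.7, 36.7, 34.3], [-56.4, 54.6, 37.4], [31.6, 74.4, 51.4]]
```

Emit:
{"fn": "send_rows", "kwargs": {"deltas": [{"dx":-30,"dy":-10,"dz":0,"rx":0,"ry":0,"rz":-7},{"dx":-60,"dy":-20,"dz":0,"rx":0,"ry":0,"rz":-14},{"dx":-90,"dy":-30,"dz":0,"rx":0,"ry":0,"rz":-21},{"dx":-120,"dy":-40,"dz":0,"rx":0,"ry":0,"rz":-28},{"dx":-144,"dy":-50,"dz":0,"rx":0,"ry":0,"rz":-35}], "jaw": 55}}

```text
clock: 0.62
tcp_pos: [0.5286, -0.0505, 0.242]
orientation: [-2.791, -1.442, 0.002]
contact_force: [-0.3, -0.5, -0.0]
grip_width: 0.0551
gripper_force: 0.0
```

Emit:
{"fn": "send_rows", "kwargs": {"deltas": [{"dx":-6,"dy":-3,"dz":-20,"rx":0,"ry":0,"rz":-7},{"dx":-12,"dy":-6,"dz":-40,"rx":0,"ry":0,"rz":-14},{"dx":-18,"dy":-9,"dz":-60,"rx":0,"ry":0,"rz":-21},{"dx":-24,"dy":-12,"dz":-80,"rx":0,"ry":0,"rz":-28},{"dx":-30,"dy":-14,"dz":-100,"rx":0,"ry":0,"rz":-35}]}}

```text
clock: 1.03
tcp_pos: [0.5006, -0.0643, 0.1417]
orientation: [3.095, 0.536, 0.001]
contact_force: [0.3, -0.0, -0.0]
grip_width: 0.0549
gripper_force: 0.0
```

Emit:
{"fn": "send_rows", "kwargs": {"deltas": [{"dx":0,"dy":0,"dz":-20,"rx":0,"ry":0,"rz":-5},{"dx":0,"dy":0,"dz":-40,"rx":0,"ry":0,"rz":-5},{"dx":0,"dy":0,"dz":-40,"rx":0,"ry":0,"rz":-5},{"dx":0,"dy":0,"dz":-40,"rx":0,"ry":0,"rz":-5}]}}

```text
clock: 1.37
tcp_pos: [0.5004, -0.0639, 0.1018]
orientation: [-3.114, -0.411, 0.004]
contact_force: [0.6, -0.5, 0.5]
grip_width: 0.0552
gripper_force: 0.0
```

```bash
cat > look.py <<'E'
from h import *
import sys
k=sys.argv[1]
ims=[]
for n in("wrist","side"):
    g,f=grab(n); I=g["frame"]; np.savez(f"{n}{k}.npz",P=cloud(g,f),I=I,z=g["z_map"])
    if n=="side": I=cv2.resize(I[120:330,180:460],(560,420),interpolation=cv2.INTER_CUBIC)
    ims.append(cv2.resize(I,(400,300)))
cv2.imwrite(f"pics/look{k}.png",np.hstack(ims))
o=r.get_obs();M=R.from_rotvec(o["orientation"]).as_matrix();a=np.radians(15)
v=o["tcp_pos"][:2]*1000-[616.6,-65.2]
print(o["clock"],"local",v@[np.cos(a),np.sin(a)],v@[-np.sin(a),np.cos(a)],o["tcp_pos"],"yaw",np.degrees(np.arctan2(M[1,0],M[0,0])),"tilt",M[2],o["grip_width"],o["contact_force"])
E
python3 look.py 2
```

```text
1.4667 local -110.57690873914726 30.80680379705975 [ 0.50181752 -0.06406232  0.10331376] yaw 15.01847101737964 tilt [ 1.41952356e-03  3.49909170e-04 -9.99998931e-01] 0.054550005168678646 [ 0.6819123   0.32975902 -0.30772719]
```

View pics/look2.png

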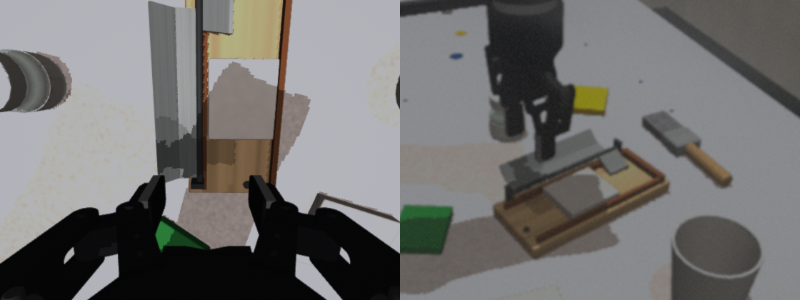

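The close wrist view shows the tips at (150,190) and (258,190), the panel's rear edge at row 138, and the tail at columns 150–195. The yaw matches the board. Next I'll check the fingertips and panel in the board frame.

```bash
python3 - <<'E'
from h import *
d=np.load("wrist2.npz");P,I,z=d["P"],d["I"],d["z"]
O=np.array([616.6,-65.2]);a=np.radians(15)
v=P[...,:2]*1000-O
L=np.dstack([v@[np.cos(a),np.sin(a)],v@[-np.sin(a),np.cos(a)],P[...,2]*1000]);L[z==0]=np.nan
hsv=cv2.cvtColor(I,cv2.COLOR_BGR2HSV)
def pc(m): return len(L[m]),np.nanpercentile(L[m],[2,50,98],axis=0).round(1).tolist()
b=np.nan_to_num(L[...,2],nan=-99)
print("panel",pc((b>27.5)&(b<33)&(L[...,0]>-100)&(L[...,0]<-15)&(L[...,1]<31)&(L[...,1]>-29)&(hsv[...,1]<50)))
print("strips",pc((b>23)&(b<29)&(hsv[...,1]>60)&(abs(L[...,1])<50)))
print("tail",pc((b>36)&(b<54)&(L[...,1]>46)&(L[...,1]<85)&(L[...,0]>-130)&(L[...,0]<0)))
for s in(1,-1):
    m=(b>75)&(b<150)&((L[...,1]-31)*s>15)&((L[...,1]-31)*s<50)&(L[...,0]>-135)&(hsv[...,2]<90)
    print("finger",s,pc(m), pc(m&(b<np.nanpercentile(L[m][:,2],10)+4)))
E
```

```text
panel (10591, [[-92.1, -27.7, 28.0], [-56.9, 0.5, 29.4], [-25.9, 28.9, 30.7]])
strips (3607, [[-137.0, -36.5, 23.6], [-54.7, -32.3, 25.4], [16.3, 34.7, 26.9]])
tail (10350, [[-124.4, 47.1, 36.2], [-55.4, 61.5, 41.6], [-1.9, 72.7, 51.2]])
finger 1 (5381, [[-121.7, 58.4, 99.8], [-105.0, 68.1, 141.6], [-99.0, 80.1, 149.8]]) (747, [[-122.0, 58.4, 95.6], [-105.2, 58.8, 106.3], [-100.7, 71.4, 113.1]])
finger -1 (5374, [[-121.6, -17.9, 99.3], [-104.8, -5.7, 141.6], [-98.8, 3.9, 149.8]]) (750, [[-121.6, -9.2, 95.4], [-105.0, 3.5, 106.0], [-100.5, 3.9, 113.1]])
```

Emit:
{"fn": "send_rows", "kwargs": {"deltas": [{"dx":-3,"dy":-1,"dz":-15,"rx":0,"ry":0,"rz":0},{"dx":-3,"dy":-1,"dz":-28,"rx":0,"ry":0,"rz":0},{"dx":-3,"dy":-1,"dz":-36,"rx":0,"ry":0,"rz":0},{"dx":-3,"dy":-1,"dz":-40,"rx":0,"ry":0,"rz":0},{"dx":-3,"dy":-1,"dz":-40,"rx":0,"ry":0,"rz":0}]}}

```text
clock: 1.88
tcp_pos: [0.4981, -0.065, 0.0623]
orientation: [-3.115, -0.41, 0.0]
contact_force: [0.0, -0.4, 0.8]
grip_width: 0.0549
gripper_force: 0.0
```

Emit:
{"fn": "send_rows", "kwargs": {"deltas": [{"dx":0,"dy":0,"dz":-4,"rx":0,"ry":0,"rz":0},{"dx":0,"dy":0,"dz":-8,"rx":0,"ry":0,"rz":0},{"dx":0,"dy":0,"dz":-12,"rx":0,"ry":0,"rz":0},{"dx":0,"dy":0,"dz":-15,"rx":0,"ry":0,"rz":0},{"dx":0,"dy":0,"dz":-15,"rx":0,"ry":0,"rz":0}]}}

```text
clock: 2.3
tcp_pos: [0.4982, -0.065, 0.047]
orientation: [3.115, 0.41, 0.0]
contact_force: [0.9, -1.3, 1.1]
grip_width: 0.0547
gripper_force: 0.6
```

Emit:
{"fn": "send_rows", "kwargs": {"deltas": [{"dx":0,"dy":0,"dz":-3,"rx":0,"ry":0,"rz":0},{"dx":0,"dy":0,"dz":-6,"rx":0,"ry":0,"rz":0},{"dx":0,"dy":0,"dz":-9,"rx":0,"ry":0,"rz":0},{"dx":0,"dy":0,"dz":-10,"rx":0,"ry":0,"rz":0},{"dx":0,"dy":0,"dz":-10,"rx":0,"ry":0,"rz":0}]}}

```text
clock: 2.72
tcp_pos: [0.4984, -0.065, 0.0372]
orientation: [3.115, 0.41, 0.001]
contact_force: [0.9, 0.5, 2.2]
grip_width: 0.055
gripper_force: 1.3
```

```bash
python3 look.py 3
```

```text
2.8167 local -114.16185692806518 30.7861272150084 [ 0.49836008 -0.06501015  0.037423  ] yaw 14.993693606486884 tilt [ 5.81752321e-04  1.67894435e-04 -9.99999817e-01] 0.05503949365410101 [ 0.91046926 -0.18011554  2.39400353]
```

View pics/look3.png

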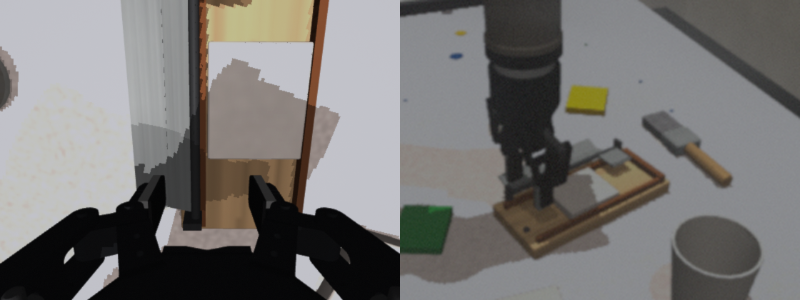

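The tail is partly down in both views and the tips stand behind the panel's rear edge (row 157). I'll measure the tail's slope from depth.

```bash
cat > tail.py <<'E'
from h import *
import sys
d=np.load(f"wrist{sys.argv[1]}.npz");P,I,z=d["P"],d["I"],d["z"]
O=np.array([616.6,-65.2]);a=np.radians(15);v=P[...,:2]*1000-O
x=v@[np.cos(a),np.sin(a)];y=v@[-np.sin(a),np.cos(a)];h=P[...,2]*1000
m=(z>0)&(x>-90)&(x<0)&(y>54)&(y<72)&(h>12)&(h<56)
p=np.polyfit(y[m],h[m],1);print("joint~",.75-np.arctan(p[0]),"z@64",np.polyval(p,64))
hs=cv2.cvtColor(I,cv2.COLOR_BGR2HSV)
q=(z>0)&(abs(h-30)<1.8)&(abs(y)<22)&(x>-105)&(x<35)&(hs[...,1]<60)&(hs[...,2]>60)
print("panel top x",np.percentile(x[q],[1,99]),q.sum())
E
python3 tail.py 3
```

```text
joint~ 0.5378595598970946 z@64 29.621187446036195
panel top x [-93.05600296 -25.15384291] 16399
```

Emit:
{"fn": "send_rows", "kwargs": {"deltas": [{"dx":0,"dy":0,"dz":-2,"rx":0,"ry":0,"rz":0},{"dx":0,"dy":0,"dz":-4,"rx":0,"ry":0,"rz":0},{"dx":0,"dy":0,"dz":-5,"rx":0,"ry":0,"rz":0},{"dx":1.9,"dy":0.5,"dz":-5,"rx":0,"ry":0,"rz":0},{"dx":4.8,"dy":1.3,"dz":-5,"rx":0,"ry":0,"rz":0}]}}

```text
clock: 3.23
tcp_pos: [0.501, -0.0643, 0.0319]
orientation: [-3.115, -0.409, 0.006]
contact_force: [-2.8, -3.0, 4.2]
grip_width: 0.055
gripper_force: 2.1
```

Emit:
{"fn": "send_rows", "kwargs": {"deltas": [{"dx":2.9,"dy":0.8,"dz":0,"rx":0,"ry":0,"rz":0},{"dx":5.8,"dy":1.6,"dz":0,"rx":0,"ry":0,"rz":0},{"dx":8.7,"dy":2.3,"dz":0,"rx":0,"ry":0,"rz":0},{"dx":11.6,"dy":3.1,"dz":0,"rx":0,"ry":0,"rz":0},{"dx":14.5,"dy":3.9,"dz":0,"rx":0,"ry":0,"rz":0}]}}

```text
clock: 3.65
tcp_pos: [0.5173, -0.0593, 0.0321]
orientation: [-3.114, -0.411, 0.001]
contact_force: [-3.9, -1.1, 3.9]
grip_width: 0.0553
gripper_force: 1.9
```

```bash
python3 look.py 4; python3 tail.py 4
```

```text
3.75 local -93.5912583102739 31.31782821077353 [ 0.51809214 -0.0591725   0.0323191 ] yaw 15.037295580448347 tilt [ 8.07215165e-04 -1.66978442e-04 -9.99999660e-01] 0.055077933814369553 [-2.1085304   0.81063974  2.93848357]
joint~ 0.6953427789662654 z@64 26.37051074656963
panel top x [-81.97552507 -14.2302642 ] 16791
```

Emit:
{"fn": "send_rows", "kwargs": {"deltas": [{"dx":3.9,"dy":1.0,"dz":0,"rx":0,"ry":0,"rz":0},{"dx":7.7,"dy":2.1,"dz":0,"rx":0,"ry":0,"rz":0},{"dx":11.6,"dy":3.1,"dz":0,"rx":0,"ry":0,"rz":0},{"dx":15.5,"dy":4.1,"dz":0,"rx":0,"ry":0,"rz":0},{"dx":19.3,"dy":5.2,"dz":0,"rx":0,"ry":0,"rz":0}]}}

```text
clock: 4.17
tcp_pos: [0.5372, -0.0546, 0.0323]
orientation: [3.115, 0.41, 0.0]
contact_force: [-3.1, -1.5, 3.2]
grip_width: 0.0549
gripper_force: 2.0
```

Emit:
{"fn": "send_rows", "kwargs": {"deltas": [{"dx":3.9,"dy":1.0,"dz":0,"rx":0,"ry":0,"rz":0},{"dx":7.7,"dy":2.1,"dz":0,"rx":0,"ry":0,"rz":0},{"dx":11.6,"dy":3.1,"dz":0,"rx":0,"ry":0,"rz":0},{"dx":15.5,"dy":4.1,"dz":0,"rx":0,"ry":0,"rz":0},{"dx":19.3,"dy":5.2,"dz":0,"rx":0,"ry":0,"rz":0}]}}

```text
clock: 4.58
tcp_pos: [0.5563, -0.0493, 0.0323]
orientation: [3.115, 0.41, 0.0]
contact_force: [-3.6, -1.6, 3.3]
grip_width: 0.0547
gripper_force: 2.1
```

```bash
python3 look.py 5; python3 tail.py 5
```

```text
4.6833 local -53.14729221984408 31.008721572192513 [ 0.55723801 -0.04900341  0.03248536] yaw 15.022113534248644 tilt [ 1.74085974e-03  3.59333621e-04 -9.99998420e-01] 0.05468652506868473 [-1.05562375 -0.20049778  2.96352629]
joint~ 0.7934220880924836 z@64 28.575256170497532
panel top x [-41.94967305  25.75828102] 13356
```

View pics/look5.png

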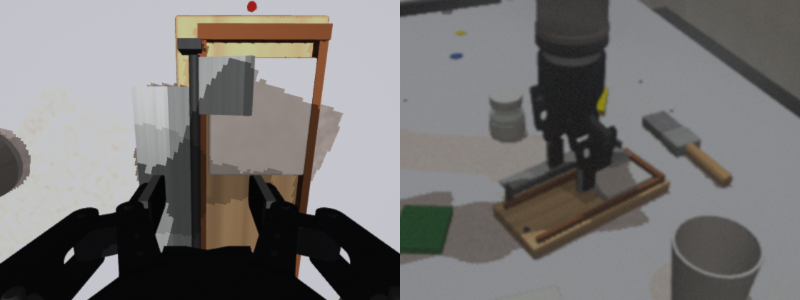

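The panel is now under the raised jaw. Its front edge is at row 57 and the stop face near row 38, which leaves about 7 mm. I'll push on gently until the force rises.

Emit:
{"fn": "send_rows", "kwargs": {"deltas": [{"dx":1.9,"dy":0.5,"dz":0,"rx":0,"ry":0,"rz":0},{"dx":3.9,"dy":1.0,"dz":0,"rx":0,"ry":0,"rz":0},{"dx":4.8,"dy":1.3,"dz":0,"rx":0,"ry":0,"rz":0},{"dx":5.8,"dy":1.6,"dz":0,"rx":0,"ry":0,"rz":0}]}}

```text
clock: 5.02
tcp_pos: [0.5616, -0.0479, 0.0323]
orientation: [3.115, 0.41, -0.0]
contact_force: [-2.7, -1.2, 4.4]
grip_width: 0.0548
gripper_force: 2.3
```

Emit:
{"fn": "send_rows", "kwargs": {"deltas": [{"dx":0.5,"dy":0.1,"dz":0,"rx":0,"ry":0,"rz":0},{"dx":1.0,"dy":0.2,"dz":0,"rx":0,"ry":0,"rz":0}]}}

```text
clock: 5.18
tcp_pos: [0.5626, -0.0476, 0.0323]
orientation: [3.115, 0.41, -0.0]
contact_force: [-3.3, -0.9, 3.5]
grip_width: 0.0553
gripper_force: 2.2
```

Emit:
{"fn": "send_rows", "kwargs": {"deltas": [{"dx":0.5,"dy":0.1,"dz":0,"rx":0,"ry":0,"rz":0},{"dx":1.0,"dy":0.2,"dz":0,"rx":0,"ry":0,"rz":0}]}}

```text
clock: 5.35
tcp_pos: [0.5637, -0.0474, 0.0323]
orientation: [-3.115, -0.41, 0.0]
contact_force: [-2.6, -1.0, 4.6]
grip_width: 0.055
gripper_force: 2.1
```

Not yet at the stop; I'll keep going in 1 mm steps.

Emit:
{"fn": "send_rows", "kwargs": {"deltas": [{"dx":0.5,"dy":0.1,"dz":0,"rx":0,"ry":0,"rz":0},{"dx":1.0,"dy":0.3,"dz":0,"rx":0,"ry":0,"rz":0},{"dx":1.0,"dy":0.3,"dz":0,"rx":0,"ry":0,"rz":0}]}}

```text
clock: 5.6
tcp_pos: [0.5649, -0.0471, 0.0323]
orientation: [3.115, 0.41, 0.0]
contact_force: [-3.0, -0.9, 3.7]
grip_width: 0.0548
gripper_force: 1.9
```

```bash
python3 look.py 6; python3 tail.py 6
```

```text
5.7 local -45.2427874450665 30.892064848673208 [ 0.56490337 -0.04707025  0.03233971] yaw 15.001825654859188 tilt [ 3.43333443e-04  1.15593311e-04 -9.99999934e-01] 0.055038518451612804 [-2.5288035  -0.83106501  3.54041495]
joint~ 0.7597260688736337 z@64 28.986148286837675
panel top x [-33.10463433  34.55981698] 13305
```

View pics/look6.png

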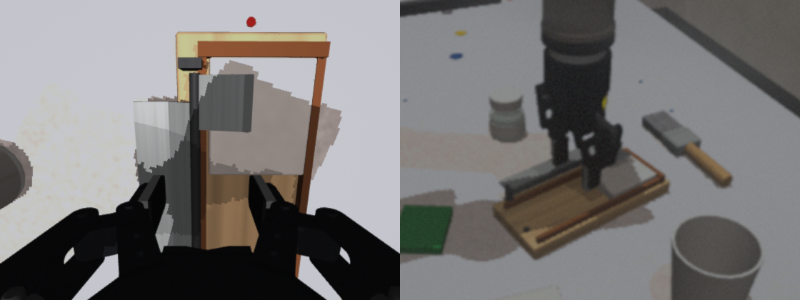

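The panel's front edge now lies at the stop's edge (row 57), with no wood visible between them. A few more small steps should confirm contact by force.

Emit:
{"fn": "send_rows", "kwargs": {"deltas": [{"dx":0.5,"dy":0.1,"dz":0,"rx":0,"ry":0,"rz":0},{"dx":1.0,"dy":0.3,"dz":0,"rx":0,"ry":0,"rz":0},{"dx":1.0,"dy":0.3,"dz":0,"rx":0,"ry":0,"rz":0}]}}

```text
clock: 5.95
tcp_pos: [0.5653, -0.047, 0.0323]
orientation: [-3.115, -0.41, 0.001]
contact_force: [-5.3, -0.8, 5.4]
grip_width: 0.0549
gripper_force: 2.9
```

Emit:
{"fn": "send_rows", "kwargs": {"deltas": [{"dx":0.5,"dy":0.1,"dz":0,"rx":0,"ry":0,"rz":0},{"dx":1.0,"dy":0.3,"dz":0,"rx":0,"ry":0,"rz":0},{"dx":1.0,"dy":0.3,"dz":0,"rx":0,"ry":0,"rz":0}]}}

```text
clock: 6.2
tcp_pos: [0.5654, -0.0469, 0.0321]
orientation: [-3.115, -0.409, 0.004]
contact_force: [-7.4, -2.0, 5.9]
grip_width: 0.0552
gripper_force: 4.1
```

The tool has stalled and the force is rising, so the panel is against the stop. I'll back off a few mm, then lift clear.

Emit:
{"fn": "send_rows", "kwargs": {"deltas": [{"dx":-1,"dy":-0.3,"dz":0,"rx":0,"ry":0,"rz":0},{"dx":-3,"dy":-0.8,"dz":0,"rx":0,"ry":0,"rz":0},{"dx":-5,"dy":-1.3,"dz":0,"rx":0,"ry":0,"rz":0},{"dx":-7,"dy":-1.9,"dz":0,"rx":0,"ry":0,"rz":0},{"dx":-7,"dy":-1.9,"dz":0,"rx":0,"ry":0,"rz":0}]}}

```text
clock: 6.62
tcp_pos: [0.561, -0.0482, 0.0329]
orientation: [3.114, 0.41, 0.005]
contact_force: [3.4, 0.2, 2.9]
grip_width: 0.0549
gripper_force: 1.8
```

Emit:
{"fn": "send_rows", "kwargs": {"deltas": [{"dx":0,"dy":0,"dz":3,"rx":0,"ry":0,"rz":0},{"dx":0,"dy":0,"dz":6,"rx":0,"ry":0,"rz":0},{"dx":0,"dy":0,"dz":9,"rx":0,"ry":0,"rz":0},{"dx":0,"dy":0,"dz":13,"rx":0,"ry":0,"rz":0},{"dx":0,"dy":0,"dz":20,"rx":0,"ry":0,"rz":0}]}}

```text
clock: 7.03
tcp_pos: [0.5584, -0.0486, 0.0519]
orientation: [-3.115, -0.41, 0.004]
contact_force: [0.3, 0.3, -0.2]
grip_width: 0.0548
gripper_force: 0.0
```

Emit:
{"fn": "send_rows", "kwargs": {"deltas": [{"dx":0,"dy":0,"dz":20,"rx":0,"ry":0,"rz":0},{"dx":0,"dy":0,"dz":45,"rx":0,"ry":0,"rz":0},{"dx":0,"dy":0,"dz":70,"rx":0,"ry":0,"rz":0},{"dx":0,"dy":0,"dz":70,"rx":0,"ry":0,"rz":0},{"dx":0,"dy":0,"dz":70,"rx":0,"ry":0,"rz":0}]}}

```text
clock: 7.45
tcp_pos: [0.5603, -0.0486, 0.1238]
orientation: [3.115, 0.41, 0.004]
contact_force: [-0.7, 0.5, -0.7]
grip_width: 0.0555
gripper_force: 0.0
```

```bash
python3 look.py 7; python3 tail.py 7
```

```text
7.55 local -51.424003310180005 31.19048957463732 [ 0.55885553 -0.04838181  0.12178643] yaw 15.001705883672015 tilt [-1.36932115e-03 -3.46696729e-04 -9.99999002e-01] 0.05440977721624099 [0.57992975 0.06528794 0.44023132]
joint~ 0.45048619951049496 z@64 32.04606057603365
panel top x [-33.03670502  34.82815808] 5095
```

View pics/look7.png

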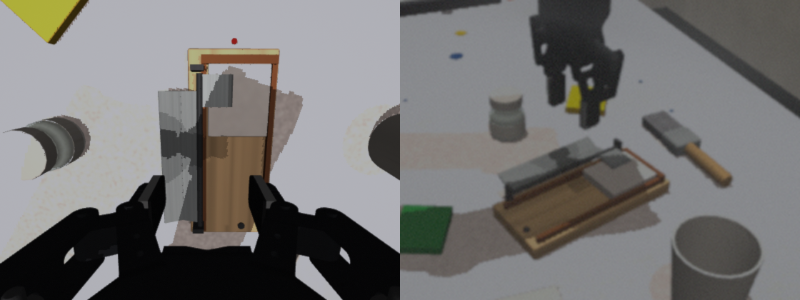

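The panel sits against the stop (front edge at row 64), the clip has sprung back with its jaw on the panel, and the gripper is clear.

```bash
python3 -c "
from bench import r
print(r.hand_in())"
```

```text
the job is handed in; nothing more can be done
None
```

I pushed the panel home against the stop with the clip held open, let the clip close on it, moved the gripper clear and handed the job in at about 7.6 s. The last camera reading put the clip joint at about 0.45 rad, right at the upper limit, though the jaw looked to be resting on the panel; the hand-in returned no verdict.

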